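# Gauge the length of a turned brass spindle

## Task

Take the brass spindle with the single thick knop in its middle out of the wooden rest and lay it in the two V-grooves of the bench gauge, lengthwise between the jaws; set it down, do not drop it. Then slide the gauge's jaw shut on it until both ends are touched and the sprung anvil is pushed in by about 5 mm, without driving the anvil to its stop, and leave it like that. The other two spindles stay in the rest.

Things in the scene. Friction and masses are not known exactly. Their poses are not given: they have to be found in the camera images.
- spindle_one: the spindle to be gauged: solid turned brass, a round bar 20 mm in diameter and 128 mm long with flat ends and, in the middle of its length, one knop (cylindrical swelling) 32 mm in diameter and 26 mm long; about 0.44 kg. Origin at its centre, y along its length; its two ends are alike. It starts lying in one of the three notches of the wooden rest.
- spindle_two: bystander spindle, the same bar (20 mm diameter, 128 mm long) but with two knops 32 mm in diameter and 12 mm long, centred 22 mm either side of its middle. Origin at its centre, y along its length. Stays in the rest.
- spindle_plain: bystander spindle, the same bar (20 mm diameter, 128 mm long) with no knop. Origin at its centre, y along its length. Stays in the rest.
- rest: wooden rest fixed to the bench: slab 200 mm (x) by 116 mm (y), 10 mm thick, with two rails 12 mm thick across it at y = +-45 mm, free space between them. Notches in the rails at x = -65, 0, +65 mm (tops 41 mm above the bench) carry the spindles along y, axes 45 mm above the bench, centred within 5 mm. Origin: centre of the underside, z up. Which spindle lies in which notch varies.
- cradle (a point): middle of the gauge's cradle, on the axis a spindle has when home in both V-grooves, 60 mm above the bench. y: along the grooves and slide axis, from sprung anvil (-y) to sliding jaw (+y); z up. A spindle centred here leaves 8 mm to the relaxed anvil.
- gauge: bench length gauge, bolted down: a steel bed 56 mm wide (x) and 325 mm long, 20 mm high; on it two V-blocks (90 degree grooves, 10 mm thick) at y = +-38 mm whose horns rise 63 mm above the bench and reach x = +-21 mm, free space between them; an anvil at the -y end, a sliding jaw at the +y end. Origin on the bench right below the cradle point; axes as the cradle's.
- anvil_face (a point): centre of the flat face (18 mm in diameter) of the sprung anvil, on the gauge's axis, 72 mm to the -y side of the cradle point when relaxed; the housing behind it begins at y = -92 mm and rises 80 mm above the bench. Axes as the cradle's; moves with the plunger joint.
- plunger (a joint): how far the sprung anvil is pushed into its housing, m: 0 relaxed, 0.012 against its stop. Spring: 1.2 N at the start of travel plus 0.4 N per mm. Its 9 mm thick tail stands out of the back of the housing, farther as it is pushed in.
- jaw (a joint): travel of the sliding jaw, m: 0 fully open, growing as it closes towards the anvil, at most 0.084. The distance from the jaw's face to the relaxed anvil's face is 0.200 minus this value. It moves stiffly (about 8 N of friction) and stays where it is left, also against the anvil's spring.
- jaw_face (a point): centre of the sliding jaw's flat face (22 mm in diameter), on the gauge's axis, facing the anvil. Axes as the cradle's. The jaw plate is 30 mm wide and its top 79 mm above the bench.
- jaw_grip (a point): the place to hold or push the sliding jaw: on the axis of its square upright grip post, 22 mm by 22 mm, 36 mm behind the jaw's face (+y side). The point is 84 mm above the bench, the post's top 99 mm; the post stands clear down to the carriage, 37 mm above the bench (64 mm wide across the gauge). Axes as the cradle's, so the post's sides are square to them.

How it is judged:
By the outcome, as a careful person would: the job done as asked, in the order asked, and still so for the second after the job is handed in, with the robot touching nothing.
It also fails if it takes over 54 s, if anything falls off the work surface, if the arm or the gripper's body presses on something with over 40 N, if the wrist force passes 120 N, or if a joint passes its speed limit or range.

## Robot

A 7-joint arm with a two-finger parallel gripper is mounted at the origin on the work surface. World frame = base frame: x ahead of the robot, y to its left, z up, the work surface at z = 0. Lengths are in m, angles in rad, forces in N, time in s.
With the tool pointing down it reaches from about 0.35 to 0.9 m from the base axis. Payload 8.1 kg.
Tool frame: the origin (TCP) lies at the very end of the fingers, on their centre line; the grasp point (between the pads) lies 19 mm behind it; z points along the fingers, y is the line along which they close (so a half turn about z gives the same grasp; the last joint's range is limited). The gripper opens to 92 mm and grips with 3 to 60 N. Pads are 19 mm wide; open, the fingers measure 130 mm over their backs; the gripper's body (75 mm by 190 mm) begins 47 mm behind the grasp point.
Start: joints at [-1.245, 0.434, 0.025, 1.573, -0.012, 1.134, -0.075], TCP at [0.26, 0.568, 0.227] pointing down, gripper open.
Joint ranges: [-2.62, 2.62], [-0.44, 2.09], [-1.27, 1.32], [0.08, 2.57], [-1.32, 4.46], [0.12, 2], [-2.74, 2.74]. Speed limits (rad/s): [2.22, 2.22, 3.01, 3.01, 3.14, 3.14, 3.14].

## Interface

Orientations are given as a rotation vector (axis times angle).
In Python, from cell import arm gives the robot as it stands.
- The arm moves only by the tool jog_arm, never from a script. Its argument "rows" is a list of rows, each a list of 3 entries, a list of its own where there are three numbers: the shift along the world's x, y, z in cm, then the turn, a rotation vector about the world's x, y, z in degrees, then the opening, from 0 (shut) to 1 (fully open). A call has 1 to 8 rows; each row is the pose to reach, as a shift and turn from the pose commanded when the call began; what a row does not reach only later rows make up. A row lasts 1/8 s, in which the tool goes at most 62.5 mm and 10.7 degrees, less where a joint would pass 70% of its speed; a pose out of reach is approached as far as the arm can. A call with a gripper value outside its range is refused whole. The fingers move at their own pace and stop on an object; "newtons" is the grip in N (left out, the last holds). Time passes only in rows, so rows that repeat a pose let the fingers close. It gives the time, the measured TCP pose, the force, the opening and the grip force at its end, in the units of the state.
- arm.observe(): the state, without advancing time (a new reading comes with each control period).
- arm.get_image(name): name is "scene" or "top" or "wrist"; returns a dict with "img" (384x512x3 uint8, red, green, blue), "depth" (384x512 float32, m along the optical axis (not along the pixel's ray), 0 where there is no reading), "fx", "fy", "cx", "cy" (pixels), "dist_coeffs" ([k1, k2, p1, p2, k3] as OpenCV has them; the pictures are not rectified), "rvec" (rotation vector, rad) and "tvec" (3), from world to camera coordinates, as OpenCV has them; the wrist camera has in their place "mount" (4x4, takes a point from camera to tool coordinates, whose origin is the TCP and whose axes are the flange's). Camera axes: x right, y down, z forward; pixel columns grow to the right and rows downward; lengths in m; the calibration is good to about 2 mm. A picture is of the moment at which its call begins: read the wrist's pose just before it.
- arm.sign_off(): hands the job in; it is judged then, once.
The state is a dict: "clock": time; "joints": joint angles; "dq": joint speeds; "joint_efforts": joint torques, N m; "position": TCP position; "ee_rot": TCP orientation; "force": force on the tool from outside, world axes, zero at the start; "ft_torque": the same for the moment, N m; "width": opening from 0.0 (shut) to 1.0 (fully open); "gripper_force": force on a finger pad.
Only numpy, scipy, OpenCV 4.12 (cv2) and the standard library are available. Lean on these libraries where they do the work, as an engineer would, in place of code of your own. Each camera call takes 0.05 s, during which the arm holds its last target. There are 200 camera calls.

## Working session

There is one attempt and no reset: what is moved stays moved. The work goes in short steps, Python scripts to look and compute and a tool call to move; the robot and the scene stay as the last step left them, time stands still between calls to the robot, and variables do not carry over. Pictures are saved under pics/ and viewed, at most 10 in all, crops included, and the job is handed in when it is done.

Besides the shell and the picture viewer there is one more tool, called as name(argument=value, ...), one argument or row to a line, values as JSON. jog_arm: Moves the arm, as the interface text tells. Its arguments: {"type":"object","properties":{"rows":{"type":"array","items":{"type":"array"}},"newtons":{"type":"number"}},"required":["rows"]}

```bash
mkdir -p pics
cat > h.py <<'E'
import numpy as np, cv2
from cell import arm
def grab(n):
    o=arm.observe(); d=arm.get_image(n); d['img']=np.array(d['img']); d['o']=o
    if 'mount' in d:
        T=np.eye(4);T[:3,:3]=cv2.Rodrigues(np.array(o['ee_rot'],float))[0];T[:3,3]=o['position']
        d['T']=T@np.array(d['mount'])
    else:
        R=cv2.Rodrigues(np.array(d['rvec'],float))[0];T=np.eye(4);T[:3,:3]=R.T;T[:3,3]=-R.T@np.array(d['tvec'],float).ravel();d['T']=T
    d['K']=np.array([[d['fx'],0,d['cx']],[0,d['fy'],d['cy']],[0,0,1.]])
    return d
def rays(d,uv):
    p=cv2.undistortPoints(np.array(uv,float).reshape(-1,1,2),d['K'],np.array(d['dist_coeffs'],float)).reshape(-1,2)
    return np.c_[p,np.ones(len(p))]@d['T'][:3,:3].T
def plane(d,uv,z):
    r=rays(d,uv);o=d['T'][:3,3];return o+r*((z-o[2])/r[:,2])[:,None]
def cloud(d):
    v,u=np.mgrid[:384,:512];uv=np.c_[u.ravel(),v.ravel()]
    return (d['T'][:3,3]+rays(d,uv)*d['depth'].ravel()[:,None]).reshape(384,512,3)
def save(d,f,crop=None,s=1.5):
    im=d['img'][...,::-1]
    if crop: im=im[crop[1]:crop[3],crop[0]:crop[2]]
    cv2.imwrite('pics/'+f,cv2.resize(im,None,fx=s,fy=s))
E
python3 - <<'E'
from h import *
import pickle
t=grab('top');s=grab('scene')
im=np.vstack([t['img'],s['img']]);cv2.imwrite('pics/a.png',cv2.resize(im[...,::-1],None,fx=.78,fy=.78))
save(t,'top.png')
pickle.dump((t,s),open('ts.pkl','wb'))
print(t['o'],t['T'],s['T'][:3,3],t['fx'])
E
```

```text
{'clock': 0.0, 'joints': array([-1.24459747,  0.43521292,  0.02497487,  1.57407551, -0.01156438,
        1.13399206, -0.07509382]), 'dq': array([ 0.00046615,  0.0007245 ,  0.00023023, -0.0011347 ,  0.00177597,
       -0.00011551,  0.00038495]), 'joint_efforts': array([-9.50814092e-05, -6.67839646e+01,  9.84813608e-01, -3.14468408e+01,
       -6.05895510e-02,  4.27459949e-02,  1.69852106e-04]), 'position': array([0.25971792, 0.56793499, 0.2259596 ]), 'ee_rot': array([-6.68450422e-01, -3.06949264e+00,  2.41212267e-03]), 'force': array([ 0.42492847,  0.49179849, -0.11335943]), 'ft_torque': array([-0.03745745, -0.0600951 , -0.00662391]), 'gripper_force': 0.0, 'width': 0.9989937984647481} [[ 0.00541583 -0.98808222  0.15383173  0.41037362]
 [-0.99873545 -0.01303368 -0.04855546  0.08110306]
 [ 0.04998178 -0.15337423 -0.98690332  0.84054146]
 [ 0.          0.          0.          1.        ]] [ 1.12390401 -0.02666929  0.78185975] 379.0099961026097
```

View pics/top.png

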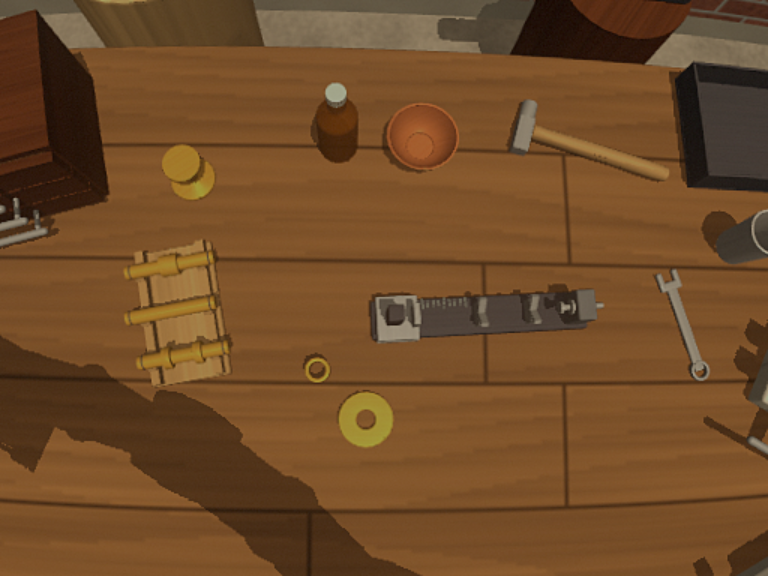

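View pics/a.png

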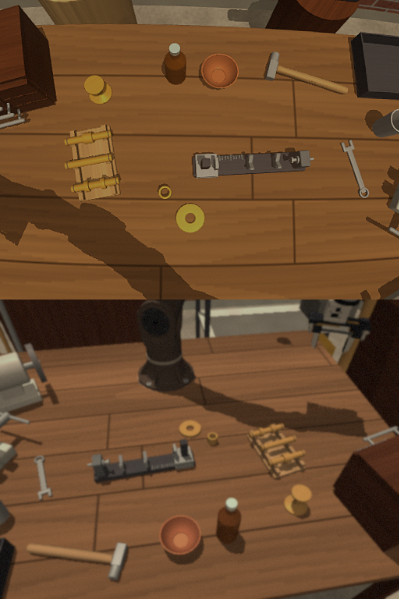

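The top view shows the rest at (185,312). The single-knop spindle is in the upper notch at (172,265), the plain one is in the middle, and the two-knop one is at the bottom. The gauge runs along the row at y≈315, with the jaw post at (397,313), V-blocks at (481,312) and (533,308), and the anvil at (570,305). Next I'll measure them.

```bash
cat > m.py <<'E'
from h import *
import pickle
t,s=pickle.load(open('ts.pkl','rb'))
P=cloud(t);im=t['img'];hsv=cv2.cvtColor(im,cv2.COLOR_RGB2HSV)
# spindle region
for (u0,v0) in [(115,177),(114,207),(122,236)]:
    print('px',(u0,v0),hsv[v0,u0],P[v0,u0])
v,u=np.mgrid[:384,:512]
# brass bits above 42mm in rest area
m=(P[...,2]>.047)&(P[...,2]<.075)&(u>75)&(u<160)&(v>150)&(v<265)
n,l,st,c=cv2.connectedComponentsWithStats(m.astype(np.uint8))
for i in range(1,n):
    if st[i,4]<60: continue
    q=P[l==i]; r=cv2.minAreaRect(q[:,:2].astype(np.float32)); print(st[i],q.mean(0).round(4),q[:,2].max().round(4),[np.round(x,4) for x in r])
# gauge
m=(P[...,2]>.012)&(P[...,2]<.12)&(u>240)&(u<410)&(v>185)&(v<235)
q=P[m];print('gauge',len(q),[np.round(x,4) for x in cv2.minAreaRect(q[:,:2].astype(np.float32))])
# bed top surface
mb=m&(P[...,2]<.026); r=cv2.minAreaRect(P[mb][:,:2].astype(np.float32));print('bed',r,P[mb][:,2].mean())
for n_,lo,hi in [('post',.092,.11),('horns',.056,.068),('mid',.070,.086)]:
    mm=m&(P[...,2]>lo)&(P[...,2]<hi)
    n,l,st,c=cv2.connectedComponentsWithStats(mm.astype(np.uint8))
    for i in range(1,n):
        if st[i,4]>8: q=P[l==i];print(n_,st[i],q.mean(0).round(4),q.min(0).round(3),q.max(0).round(3))
E
python3 m.py
```

```text
px (115, 177) [ 21 181 165] [0.56978144 0.33273524 0.0608104 ]
px (114, 207) [ 22 178 163] [0.50714802 0.3327352  0.05503612]
px (122, 236) [ 21 176 165] [0.44715112 0.31272796 0.05471393]
[ 83 166  60  20 555] [0.5731 0.3409 0.0541] 0.0627 [array([0.5739, 0.3415]), array([0.0283, 0.1278]), np.float64(9.7912)]
[ 83 197  61  20 557] [0.5084 0.336  0.0528] 0.0595 [array([0.509 , 0.3364]), array([0.0205, 0.1288]), np.float64(11.5305)]
[ 91 227  63  20 641] [0.4467 0.314  0.054 ] 0.0636 [array([0.4463, 0.3148]), array([0.0308, 0.13  ]), np.float64(11.6893)]
gauge 3938 [array([ 0.5098, -0.1124]), array([0.0653, 0.331 ]), np.float64(2.8034)]
bed ((0.5116097331047058, -0.10794447362422943), (0.06544142216444016, 0.32199662923812866), 3.5646417140960693) 0.01970422996358372
post [259 203  12  11 125] [0.5035 0.0223 0.0985] [0.493 0.011 0.094] [0.514 0.033 0.102]
horns [372 194  20  21  98] [ 0.5168 -0.2268  0.0628] [ 0.498 -0.254  0.056] [ 0.54  -0.212  0.068]
horns [354 196   6   7  29] [ 0.5315 -0.1777  0.0598] [ 0.524 -0.183  0.056] [ 0.537 -0.173  0.064]
horns [319 198   5   6  24] [ 0.5269 -0.1009  0.0599] [ 0.521 -0.105  0.056] [ 0.531 -0.096  0.063]
horns [397 201   6   5  23] [ 0.5217 -0.2728  0.0634] [ 0.518 -0.277  0.059] [ 0.527 -0.266  0.067]
horns [275 203   1  10  10] [ 0.5095 -0.003   0.0616] [ 0.501 -0.004  0.056] [ 0.518 -0.002  0.068]
horns [356 210   5   6  25] [ 0.5    -0.1802  0.0595] [ 0.496 -0.186  0.056] [ 0.507 -0.176  0.065]
horns [320 212   6   6  26] [ 0.4954 -0.1033  0.0597] [ 0.491 -0.109  0.056] [ 0.502 -0.098  0.064]
mid [382 192  16  22 287] [ 0.5195 -0.2446  0.0788] [ 0.498 -0.26   0.07 ] [ 0.543 -0.23   0.084]
mid [276 202   5  15  69] [ 0.5045 -0.0074  0.078 ] [ 0.491 -0.012  0.07 ] [ 0.519 -0.003  0.083]
```

Gauge: yaw is about 3.5° and the cradle about (0.5135, -0.1405). The measured post-to-cradle distance of 163 mm against the expected 164 mm confirms the jaw is open. Spindle: about (0.573, 0.341), yaw about 11°. I'll move above it and look with the wrist camera.

jog_arm(
  rows=[
    [[4, -2.8, 0], [0, 0, -7], 0.8],
    [[8, -5.6, 0], [0, 0, -14], 0.55],
    [[12, -8.4, 0], [0, 0, -21], 0.55],
    [[16, -11.3, 0], [0, 0, -28], 0.55],
    [[20, -14.1, 0], [0, 0, -35], 0.55],
    [[24, -17, 0], [0, 0, -42], 0.55],
    [[28, -20, 0], [0, 0, -48], 0.55],
    [[31.3, -22.7, 0], [0, 0, -54.4], 0.55],
  ],
  newtons=30,
)

```text
clock: 1.1
position: [0.5742, 0.3397, 0.2263]
ee_rot: [2.003, 2.42, -0.001]
force: [-0.4, 0.2, -0.2]
width: 0.55
gripper_force: 0.0
```

jog_arm(
  rows=[
    [[0, 0, -2], [0, 0, 0], 0.55],
    [[0, 0, -4], [0, 0, 0], 0.55],
    [[0, 0, -4], [0, 0, 0], 0.55],
  ],
)

```text
clock: 1.48
position: [0.5717, 0.3408, 0.1848]
ee_rot: [-1.997, -2.424, 0.006]
force: [-0.3, 0.8, 0.3]
width: 0.544
gripper_force: 0.0
```

Run:
```python
from h import *
import pickle
w=grab('wrist');pickle.dump(w,open('w.pkl','wb'));save(w,'w1.png')
print(w['o']['position'],w['o']['ee_rot'],w['o']['width'],w['T'],w['fx'])
P=cloud(w)
m=((P[...,2]>.049)&(P[...,2]<.075)).astype(np.uint8)
n,l,st,c=cv2.connectedComponentsWithStats(m)
for i in range(1,n):
    if st[i,4]>300: q=P[l==i];print(st[i],q.mean(0).round(4),[np.round(x,4) for x in cv2.minAreaRect(q[:,:2].astype(np.float32))])
```

```text
[0.57169924 0.34080413 0.18479247] [-1.99704002 -2.42371249  0.00593557] 0.5439641687743314 [[ 0.9814018   0.18548505  0.04945503  0.55825989]
 [ 0.1919389  -0.94391081 -0.26868539  0.41432592]
 [-0.00315599  0.27318067 -0.96195757  0.34169315]
 [ 0.          0.          0.          1.        ]] 342.4403378693295
[ 415    0   97   67 1244] [0.6803 0.4805 0.0618] [array([0.7029, 0.4739]), array([0.0368, 0.0863]), np.float64(70.0154)]
[ 169   97   28  136 2580] [0.5091 0.3481 0.0525] [array([0.5098, 0.3428]), array([0.018 , 0.1189]), np.float64(11.491)]
[ 242  106   34  144 3187] [0.5747 0.348  0.0538] [array([0.5759, 0.3441]), array([0.0292, 0.1278]), np.float64(11.172)]
[  89  109   41  128 2876] [0.4479 0.3264 0.0538] [array([0.447 , 0.3236]), array([0.0297, 0.1135]), np.float64(11.2771)]
[ 387  199   69   38 2119] [0.7162 0.3416 0.0685] [array([0.7171, 0.3427]), array([0.0554, 0.0331]), np.float64(13.6306)]
```

View pics/w1.png

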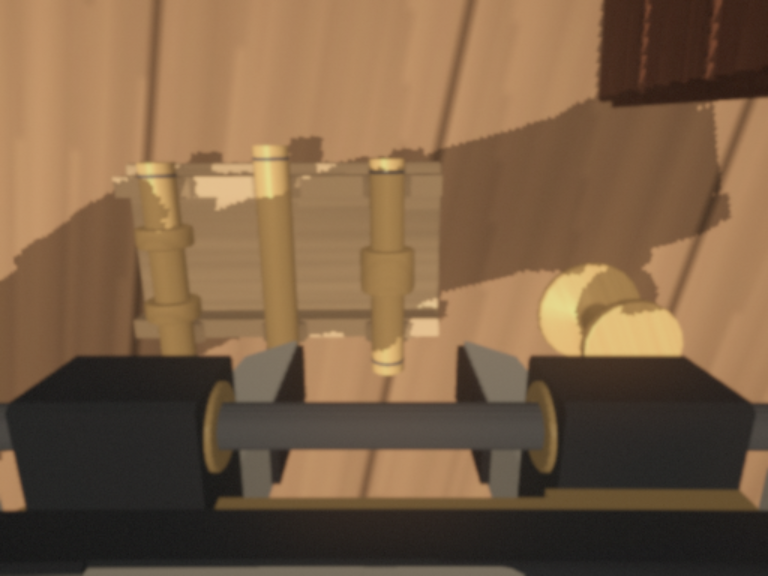

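The wrist view shows the single-knop spindle with its knop at (387,270) and clear gaps on both sides. Averaging both views gives a centre of (0.575, 0.343) and yaw 11.2°. I'll descend and grip the knop.

jog_arm(
  rows=[
    [[0.25, 0.2, -4], [0, 0, 0], 0.55],
    [[0.25, 0.2, -8], [0, 0, 0], 0.55],
    [[0.25, 0.2, -11], [0, 0, 0], 0.55],
    [[0.25, 0.2, -13], [0, 0, 0], 0.55],
    [[0.25, 0.2, -14.5], [0, 0, 0], 0.55],
    [[0.25, 0.2, -15.5], [0, 0, 0], 0.55],
    [[0.25, 0.2, -16], [0, 0, 0], 0.55],
    [[0.25, 0.2, -16], [0, 0, 0], 0.55],
  ],
)

```text
clock: 2.52
position: [0.5755, 0.3435, 0.0269]
ee_rot: [1.998, 2.424, 0.0]
force: [-0.2, 0.8, -0.5]
width: 0.551
gripper_force: 0.0
```

jog_arm(
  rows=[
    [[0, 0, 0], [0, 0, 0], 0.4],
    [[0, 0, 0], [0, 0, 0], 0.3],
    [[0, 0, 0], [0, 0, 0], 0.2],
    [[0, 0, 0], [0, 0, 0], 0.2],
    [[0, 0, 0], [0, 0, 0], 0.2],
  ],
  newtons=35,
)

```text
clock: 3.15
position: [0.575, 0.3435, 0.0271]
ee_rot: [-1.997, -2.424, 0.0]
force: [-3.2, -1.6, 4.8]
width: 0.335
gripper_force: 35.0
```

jog_arm(
  rows=[
    [[0, 0, 1], [0, 0, 0], 0.2],
    [[0, 0, 3], [0, 0, 0], 0.2],
    [[0, 0, 6], [0, 0, 0], 0.2],
    [[0, 0, 10], [0, 0, 0], 0.2],
    [[0, 0, 13], [0, 0, 0], 0.2],
    [[0, 0, 14], [0, 0, 0], 0.2],
    [[0, 0, 14], [0, 0, 0], 0.2],
  ],
)

```text
clock: 4.03
position: [0.5755, 0.3434, 0.1672]
ee_rot: [1.998, 2.424, 0.001]
force: [0.7, -0.8, -5.2]
width: 0.338
gripper_force: 35.0
```

Run:
```python
from h import *
w=grab('wrist');t=grab('top')
im=np.vstack([w['img'],t['img']]);cv2.imwrite('pics/w2.png',cv2.resize(im[...,::-1],None,fx=.78,fy=.78))
P=cloud(w)
print(w['o']['position'],w['o']['width'],w['o']['force'])
hsv=cv2.cvtColor(w['img'],cv2.COLOR_RGB2HSV)
Tt=w['T']@np.linalg.inv(np.array(w['mount']))
q=(P-Tt[:3,3])@Tt[:3,:3]   # tool coords
m=(w['depth']>0)&(abs(q[...,1])<.012)&(q[...,2]>-.045)&(q[...,2]<.0)
p=q[m];print(len(p),p.min(0),p.max(0))
for lo in np.arange(-.08,.08,.008):
    s=p[(p[:,0]>=lo)&(p[:,0]<lo+.008)]
    if len(s)>5: print(round(lo,3),len(s),'y',s[:,1].mean().round(4),'ztop',np.percentile(s[:,2],[2,10]).round(4))
```

```text
[0.57551319 0.34344522 0.16723383] 0.33764984007545906 [ 0.67605343 -0.79670917 -5.24711771]
8615 [-0.03385737 -0.01199108 -0.03371441] [ 0.0645158   0.0119994  -0.00591032]
-0.032 292 y 0.0005 ztop [-0.0269 -0.0264]
-0.024 617 y 0.0006 ztop [-0.0273 -0.0267]
-0.016 380 y 0.0003 ztop [-0.0329 -0.0325]
-0.008 64 y 0.0005 ztop [-0.0332 -0.0329]
-0.0 129 y -0.0013 ztop [-0.0319 -0.0316]
0.008 1446 y 0.0 ztop [-0.0328 -0.0321]
0.016 797 y 0.0003 ztop [-0.0274 -0.0268]
0.024 863 y 0.0003 ztop [-0.0273 -0.0268]
0.032 882 y 0.0003 ztop [-0.0275 -0.0268]
0.04 936 y 0.0002 ztop [-0.0274 -0.0268]
0.048 981 y 0.0001 ztop [-0.0275 -0.0269]
0.056 1035 y -0.0 ztop [-0.0276 -0.0269]
0.064 191 y 0.0002 ztop [-0.0276 -0.0265]
```

View pics/w2.png

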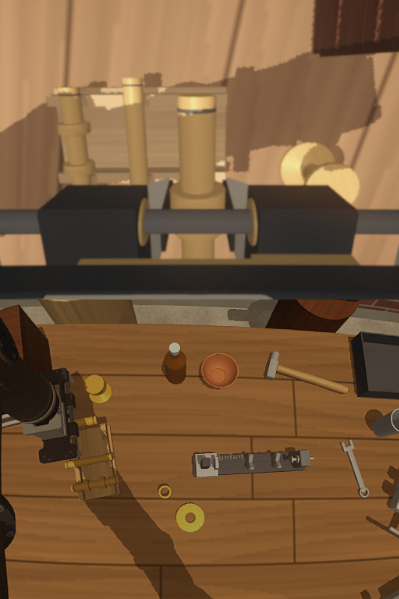

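The wrist view shows the spindle held level and square by the knop. Its end is 64.5 mm from the tool centre, so it is centred, and its axis is about 18 mm behind the TCP. The bystanders are still in the rest. I'll carry it over to the gauge.

jog_arm(
  rows=[
    [[-0.3, -2, 0], [0, 0, 0], 0.2],
    [[-0.8, -6, 0], [0, 0, -1], 0.2],
    [[-1.5, -11, 0], [0, 0, -2], 0.2],
    [[-2.1, -16, 0], [0, 0, -2.5], 0.2],
    [[-2.7, -21, 0], [0, 0, -3], 0.2],
    [[-3.4, -26, 0], [0, 0, -4], 0.2],
    [[-4, -31, 0], [0, 0, -5], 0.2],
    [[-4.7, -36, 0], [0, 0, -5.5], 0.2],
  ],
)

```text
clock: 5.12
position: [0.5269, -0.0192, 0.1661]
ee_rot: [-2.113, -2.324, 0.002]
force: [1.6, 0.2, -5.0]
width: 0.34
gripper_force: 35.0
```

jog_arm(
  rows=[
    [[-0.5, -4, 0], [0, 0, -0.5], 0.2],
    [[-1, -8, 0], [0, 0, -1], 0.2],
    [[-1.3, -11, 0], [0, 0, -1.8], 0.2],
    [[-1.5, -12.4, 0], [0, 0, -2.1], 0.2],
    [[-1.5, -12.4, 0], [0, 0, -2.1], 0.2],
    [[-1.5, -12.4, 0], [0, 0, -2.1], 0.2],
  ],
)

```text
clock: 5.88
position: [0.5135, -0.139, 0.1665]
ee_rot: [-2.151, -2.288, -0.001]
force: [-0.3, 0.8, -4.1]
width: 0.341
gripper_force: 35.0
```

Run:
```python
from h import *
w=grab('wrist');save(w,'w3.png',s=1.2)
P=cloud(w);o=w['o'];print(o['position'],o['ee_rot'],o['width'])
for n_,lo,hi in [('post',.092,.105),('plate',.072,.086),('horns',.056,.069)]:
    mm=(P[...,2]>lo)&(P[...,2]<hi)&(P[...,0]>.45)&(P[...,0]<.58)
    n,l,st,c=cv2.connectedComponentsWithStats(mm.astype(np.uint8))
    for i in range(1,n):
        if st[i,4]>40: q=P[l==i];print(n_,st[i],q.mean(0).round(4),q.min(0).round(4),q.max(0).round(4),[np.round(x,4) for x in cv2.minAreaRect(q[:,:2].astype(np.float32))])
```

```text
[ 0.51348457 -0.13899838  0.16645338] [-2.15129186e+00 -2.28821954e+00 -5.63894663e-04] 0.34131943391255093
plate [232   0  46  11 445] [ 0.5065 -0.008   0.0771] [ 0.4918 -0.0108  0.0721] [ 0.5211 -0.0043  0.0799] [array([ 0.5064, -0.0078]), array([0.0292, 0.0049]), np.float64(4.2039)]
plate [229 305   5  26 102] [ 0.5014 -0.2427  0.0779] [ 0.4995 -0.2558  0.0731] [ 0.504  -0.2324  0.0797] [array([ 0.5018, -0.2441]), array([0.0036, 0.0233]), np.float64(2.7973)]
plate [275 304   7  27 157] [ 0.5403 -0.2397  0.078 ] [ 0.5374 -0.2527  0.072 ] [ 0.5435 -0.2295  0.0803] [array([ 0.5406, -0.2411]), array([0.0053, 0.0234]), np.float64(3.1902)]
horns [233   9  44  10 239] [ 0.5069 -0.0108  0.0637] [ 0.4921 -0.0125  0.056 ] [ 0.5215 -0.0066  0.069 ] [array([ 0.507 , -0.0102]), array([0.0295, 0.0041]), np.float64(6.0948)]
horns [277 140   6  14  64] [ 0.5314 -0.1005  0.0599] [ 0.5293 -0.1054  0.0568] [ 0.5334 -0.0957  0.0629] [array([ 0.5313, -0.1006]), array([0.0097, 0.004 ]), np.float64(89.4791)]
```

View pics/w3.png

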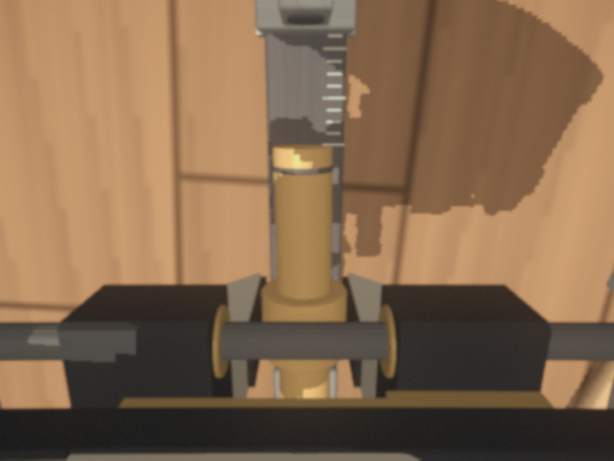

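The wrist view shows the spindle hanging over the gauge, with the jaw plate at (305,28) and the grooves below. Combined with the housing edges, this puts the cradle at about (0.5145, -0.1395), yaw 3.5°, so I need roughly +1 mm in x. I'll lower it.

jog_arm(
  rows=[
    [[0.1, 0, -3], [0, 0, 0], 0.2],
    [[0.1, 0, -6], [0, 0, 0], 0.2],
    [[0.1, 0, -8.5], [0, 0, 0], 0.2],
    [[0.1, 0, -10], [0, 0, 0], 0.2],
    [[0.1, 0, -11], [0, 0, 0], 0.2],
    [[0.1, 0, -11.6], [0, 0, 0], 0.2],
    [[0.1, 0, -11.6], [0, 0, 0], 0.2],
    [[0.1, 0, -11.6], [0, 0, 0], 0.2],
  ],
)

```text
clock: 6.92
position: [0.5149, -0.1407, 0.0513]
ee_rot: [2.153, 2.286, 0.001]
force: [0.1, 0.2, -4.1]
width: 0.337
gripper_force: 35.0
```

jog_arm(
  rows=[
    [[0, 0, -0.2], [0, 0, 0], 0.2],
    [[0, 0, -0.4], [0, 0, 0], 0.2],
    [[0, 0, -0.6], [0, 0, 0], 0.2],
    [[0, 0, -0.6], [0, 0, 0], 0.2],
  ],
)

```text
clock: 7.42
position: [0.5143, -0.1405, 0.0446]
ee_rot: [-2.154, -2.287, 0.0]
force: [-0.3, 0.6, -3.7]
width: 0.341
gripper_force: 35.0
```

jog_arm(
  rows=[
    [[0, 0, -0.1], [0, 0, 0], 0.2],
    [[0, 0, -0.2], [0, 0, 0], 0.2],
    [[0, 0, -0.2], [0, 0, 0], 0.2],
  ],
)

```text
clock: 7.8
position: [0.5143, -0.1406, 0.0427]
ee_rot: [-2.154, -2.287, 0.0]
force: [-0.2, 0.0, -5.7]
width: 0.338
gripper_force: 35.0
```

jog_arm(
  rows=[
    [[0, 0, -0.1], [0, 0, 0], 0.2],
    [[0, 0, -0.1], [0, 0, 0], 0.2],
  ],
)

```text
clock: 8.05
position: [0.5145, -0.1406, 0.0421]
ee_rot: [2.154, 2.286, 0.001]
force: [-1.5, 1.0, 2.7]
width: 0.338
gripper_force: 35.0
```

The force has gone from -4.5 N to +2.7 N, so the spindle is resting in the grooves. A touch lower, then I'll release gently.

jog_arm(
  rows=[
    [[0, 0, -0.05], [0, 0, 0], 0.2],
    [[0, 0, -0.05], [0, 0, 0], 0.2],
  ],
)

```text
clock: 8.3
position: [0.5146, -0.1406, 0.042]
ee_rot: [2.154, 2.286, 0.001]
force: [-3.4, 0.6, 9.7]
width: 0.336
gripper_force: 35.0
```

jog_arm(
  rows=[
    [[0, 0, 0], [0, 0, 0], 0.36],
    [[0, 0, 0], [0, 0, 0], 0.4],
    [[0, 0, 0], [0, 0, 0], 0.5],
    [[0, 0, 0], [0, 0, 0], 0.6],
    [[0, 0, 0], [0, 0, 0], 0.6],
  ],
)

```text
clock: 8.93
position: [0.5144, -0.1406, 0.0412]
ee_rot: [2.154, 2.287, -0.0]
force: [-0.6, 0.0, 0.1]
width: 0.592
gripper_force: 0.0
```

jog_arm(
  rows=[
    [[0, 0, 1], [0, 0, 0], 0.6],
    [[0, 0, 4], [0, 0, 0], 0.6],
    [[0, 0, 8], [0, 0, 0], 0.6],
    [[0, 0, 12], [0, 0, 0], 0.6],
    [[0, 0, 12], [0, 0, 0], 0.6],
  ],
)

```text
clock: 9.55
position: [0.5164, -0.1412, 0.1647]
ee_rot: [2.151, 2.283, 0.006]
force: [0.1, -0.2, -1.3]
width: 0.602
gripper_force: 0.0
```

```bash
cat > v.py <<'E'
from h import *
import sys
w=grab('wrist');t=grab('top');s=grab('scene')
a=cv2.resize(t['img'][150:260,220:430],None,fx=3.6,fy=3.6);b=cv2.resize(s['img'][140:260,80:290],(a.shape[1],300))
im=np.vstack([a[:300],b]) 
cv2.imwrite('pics/'+sys.argv[1],im[:600,:800,::-1])
print(w['o']['position'],w['o']['force'])
P=cloud(t);u=np.array([-.0611,.998]);c=np.array([.5145,-.1395])
Q=(P[...,:2]-c);ya=Q@u;xa=Q@np.array([.998,.0611])
hsv=cv2.cvtColor(t['img'],cv2.COLOR_RGB2HSV)
m=(hsv[...,1]>130)&(hsv[...,0]>15)&(hsv[...,0]<30)&(P[...,2]>.055)&(P[...,2]<.09)&(abs(xa)<.03)&(abs(ya)<.12)
print('spindle',m.sum(),'y',ya[m].min(),ya[m].max(),'x',xa[m].mean(),'ztop',np.percentile(P[...,2][m],[50,95]))
m=(P[...,2]>.093)&(P[...,2]<.103)&(abs(xa)<.03)&(ya>.04)&(ya<.2)
print('post',m.sum(),ya[m].mean(),xa[m].mean())
m=(P[...,2]>.05)&(P[...,2]<.07)&(abs(xa)<.012)&(ya<-.11)&(ya>-.18);print('tail min y',ya[m].min() if m.any() else None)
E
python3 v.py v1.png
```

```text
[ 0.51635912 -0.14123551  0.1647401 ] [ 0.14276333 -0.17246488 -1.28499744]
spindle 485 y -0.043628364387818516 0.06274463675072185 x -0.0016950666191433517 ztop [0.06922981 0.0757404 ]
post 124 0.1620571607735447 -0.0010037871558108487
tail min y None
```

View pics/v1.png

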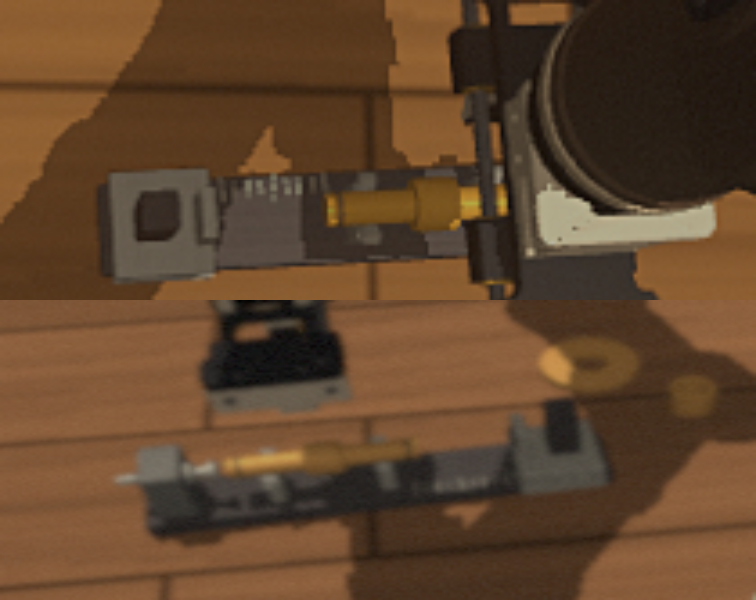

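The spindle is home in both grooves: the knop top measures 76 mm against 76 expected, and its +y end is at about +63 mm. The post at the left is still fully open. I'll go to the post next.

jog_arm(
  rows=[
    [[-0.3, 4, 0], [0, 0, 0], 0.6],
    [[-0.6, 9, 0], [0, 0, 0], 0.6],
    [[-0.9, 14, 0], [0, 0, 0], 0.6],
    [[-1, 16.4, 0], [0, 0, 0], 0.6],
    [[-1, 16.4, -3], [0, 0, 0], 0.6],
    [[-1, 16.4, -6.5], [0, 0, 0], 0.6],
    [[-1, 16.4, -9.5], [0, 0, 0], 0.6],
    [[-1, 16.4, -9.5], [0, 0, 0], 0.6],
  ],
)

```text
clock: 10.7
position: [0.5019, 0.023, 0.0638]
ee_rot: [-2.152, -2.284, 0.008]
force: [0.3, 0.5, 1.0]
width: 0.603
gripper_force: 0.0
```

jog_arm(
  rows=[
    [[0, 0, 0], [0, 0, 0], 0.4],
    [[0, 0, 0], [0, 0, 0], 0.25],
    [[0, 0, 0], [0, 0, 0], 0.1],
    [[0, 0, 0], [0, 0, 0], 0.1],
    [[0, 0, 0], [0, 0, 0], 0.1],
  ],
  newtons=45,
)

```text
clock: 11.32
position: [0.5043, 0.0235, 0.0668]
ee_rot: [-2.154, -2.287, -0.001]
force: [-1.5, 0.1, 5.5]
width: 0.239
gripper_force: 45.0
```

jog_arm(
  rows=[
    [[0.05, -0.8, 0], [0, 0, 0], 0.1],
    [[0.1, -1.6, 0], [0, 0, 0], 0.1],
    [[0.15, -2.4, 0], [0, 0, 0], 0.1],
    [[0.2, -3.2, 0], [0, 0, 0], 0.1],
    [[0.25, -4, 0], [0, 0, 0], 0.1],
    [[0.3, -4.8, 0], [0, 0, 0], 0.1],
    [[0.34, -5.5, 0], [0, 0, 0], 0.1],
    [[0.37, -6, 0], [0, 0, 0], 0.1],
  ],
)

```text
clock: 12.32
position: [0.5079, -0.0345, 0.0668]
ee_rot: [-2.15, -2.287, -0.003]
force: [-3.6, 8.6, 8.4]
width: 0.239
gripper_force: 45.0
```

jog_arm(
  rows=[
    [[0.02, -0.3, 0], [0, 0, 0], 0.1],
    [[0.04, -0.6, 0], [0, 0, 0], 0.1],
    [[0.05, -0.8, 0], [0, 0, 0], 0.1],
    [[0.06, -1, 0], [0, 0, 0], 0.1],
    [[0.06, -1, 0], [0, 0, 0], 0.1],
    [[0.06, -1, 0], [0, 0, 0], 0.1],
  ],
)

```text
clock: 13.08
position: [0.5085, -0.0437, 0.0668]
ee_rot: [-2.15, -2.288, -0.003]
force: [-3.1, 9.4, 8.1]
width: 0.237
gripper_force: 45.0
```

```bash
sed -i 's/crop=None/crop=None/' h.py; python3 v.py v2.png
python3 - <<'E'
from h import *
o=arm.observe();print(o['position'],o['force'])
E
```

```text
[ 0.5084649  -0.04374815  0.06680232] [-3.11273927  9.43290448  8.06002644]
[ 0.50846491 -0.04373884  0.06681234] [-2.93092941 10.40623213  7.76047478]Traceback (most recent call last):
  File "v.py", line 12, in <module>
    print('spindle',m.sum(),'y',ya[m].min(),ya[m].max(),'x',xa[m].mean(),'ztop',np.percentile(P[...,2][m],[50,95]))
                                ~~~~~~~~~^^
    return umr_minimum(a, axis, None, out, keepdims, initial, where)
ValueError: zero-size array to reduction operation minimum which has no identity
```

View pics/v2.png

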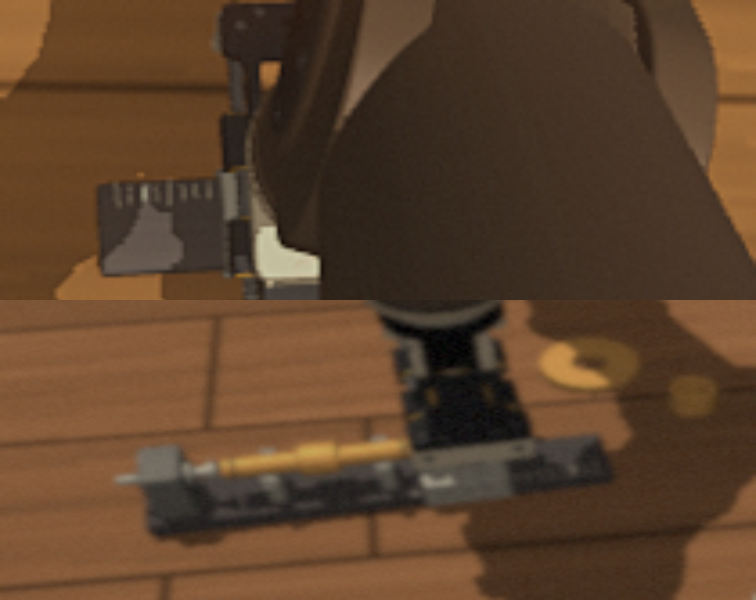

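In the scene view the jaw has nearly reached the spindle, with the small gap to the anvil at (215,468). The measured TCP travel is 67.4 mm and the target is 77 mm. I'll carry on in small steps.

jog_arm(
  rows=[
    [[0.01, -0.15, 0], [0, 0, 0], 0.1],
    [[0.02, -0.3, 0], [0, 0, 0], 0.1],
    [[0.03, -0.45, 0], [0, 0, 0], 0.1],
    [[0.03, -0.45, 0], [0, 0, 0], 0.1],
    [[0.03, -0.45, 0], [0, 0, 0], 0.1],
  ],
)

```text
clock: 13.85
position: [0.5087, -0.0481, 0.0668]
ee_rot: [-2.149, -2.287, -0.003]
force: [-3.7, 10.2, 9.4]
width: 0.236
gripper_force: 45.0
```

jog_arm(
  rows=[
    [[0.01, -0.1, 0], [0, 0, 0], 0.1],
    [[0.02, -0.2, 0], [0, 0, 0], 0.1],
    [[0.02, -0.3, 0], [0, 0, 0], 0.1],
    [[0.02, -0.3, 0], [0, 0, 0], 0.1],
    [[0.02, -0.3, 0], [0, 0, 0], 0.1],
  ],
)

```text
clock: 14.48
position: [0.5089, -0.0505, 0.0668]
ee_rot: [-2.148, -2.288, -0.004]
force: [-3.8, 11.7, 10.1]
width: 0.238
gripper_force: 45.0
```

jog_arm(
  rows=[
    [[0.01, -0.1, 0], [0, 0, 0], 0.1],
    [[0.02, -0.2, 0], [0, 0, 0], 0.1],
    [[0.02, -0.3, 0], [0, 0, 0], 0.1],
    [[0.02, -0.3, 0], [0, 0, 0], 0.1],
    [[0.02, -0.3, 0], [0, 0, 0], 0.1],
  ],
)

```text
clock: 15.1
position: [0.509, -0.0531, 0.0668]
ee_rot: [-2.148, -2.288, -0.004]
force: [-3.6, 14.1, 9.3]
width: 0.236
gripper_force: 45.0
```

Run:
```python
from h import *
s=grab('scene');import pickle
t,s0=pickle.load(open('ts.pkl','rb'))
a=np.vstack([cv2.resize(d['img'][190:245,110:230],(800,300),interpolation=cv2.INTER_CUBIC) for d in (s0,s)])
cv2.imwrite('pics/v3.png',a[...,::-1])
```

```text
(no output)
```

View pics/v3.png

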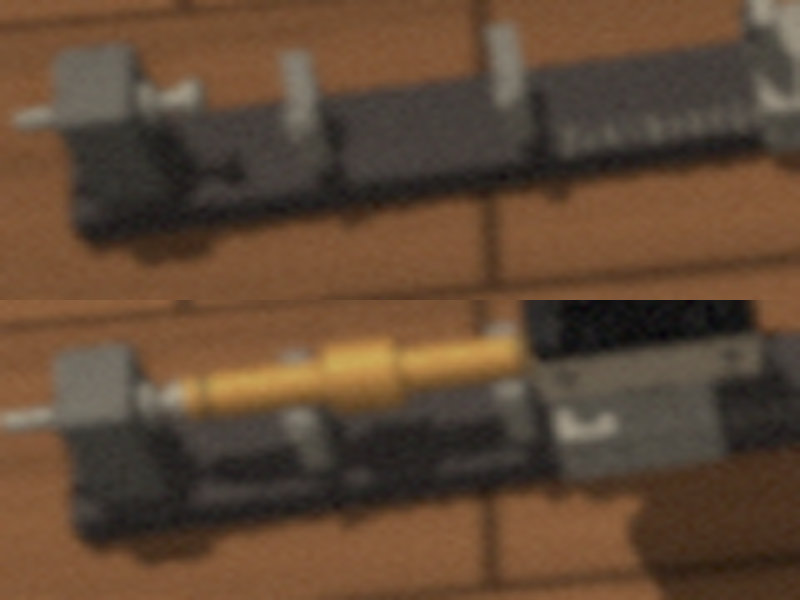

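The lower picture shows the anvil face pushed from (200,95) to about (183,397), with the tail further out, which is about 5 mm. Both spindle ends are touched. I'll relax the arm force before letting go.

jog_arm(
  rows=[
    [[0, 0.1, 0], [0, 0, 0], 0.1],
    [[-0.01, 0.2, 0], [0, 0, 0], 0.1],
    [[-0.02, 0.3, 0], [0, 0, 0], 0.1],
    [[-0.02, 0.3, 0], [0, 0, 0], 0.1],
    [[-0.02, 0.3, 0], [0, 0, 0], 0.1],
  ],
)

```text
clock: 15.78
position: [0.5091, -0.0531, 0.0668]
ee_rot: [-2.152, -2.287, -0.001]
force: [-2.9, 3.3, 6.0]
width: 0.238
gripper_force: 45.0
```

```bash
cat > p.py <<'E'
from h import *
import pickle
# tail-tip / anvil: subpixel along image lines projected from gauge axis at z=.06 in scene view
t,s0=pickle.load(open('ts.pkl','rb'));s=grab('scene')
c=np.array([.5145,-.1395,.060]);u=np.array([-.0611,.998,0])
ys=np.arange(-.175,-.055,.0005)
def prof(d,dz):
    X=c+ys[:,None]*u+[0,0,dz];T=np.linalg.inv(d['T'])
    uv=cv2.projectPoints(X,cv2.Rodrigues(T[:3,:3])[0],T[:3,3],d['K'],np.array(d['dist_coeffs'],float))[0].reshape(-1,2).astype(np.float32)
    hsv=cv2.cvtColor(d['img'],cv2.COLOR_RGB2HSV)[...,1].astype(np.float32)
    return cv2.remap(hsv,uv[:,0],uv[:,1],cv2.INTER_LINEAR).ravel()
for dz in (-.002,0,.002):
    for n,d in (('before',s0),('now',s)):
        p=prof(d,dz);k=ys<-.12
        g=np.where(np.diff((p<80).astype(int))!=0)[0]
        print(dz,n,'crossings mm',(ys[g]*1000).round(1))
E
python3 p.py
```

```text
-0.002 before crossings mm [-139.  -74.]
-0.002 now crossings mm [-144.   -81.5]
0 before crossings mm [-139.   -73.5]
0 now crossings mm [-144.5  -81.5]
0.002 before crossings mm [-139.  -73.]
0.002 now crossings mm [-144.  -81.]
```

The tail has moved out by 5.0–5.5 mm, as wanted. I'll release and retreat.

jog_arm(
  rows=[
    [[0, 0, 0], [0, 0, 0], 0.26],
    [[0, 0, 0], [0, 0, 0], 0.35],
    [[0, 0, 0], [0, 0, 0], 0.5],
    [[0, 0, 0], [0, 0, 0], 0.6],
    [[0, 0, 0], [0, 0, 0], 0.6],
  ],
)

```text
clock: 16.45
position: [0.5092, -0.0541, 0.0662]
ee_rot: [2.154, 2.287, -0.0]
force: [0.8, 0.1, 0.2]
width: 0.59
gripper_force: 0.0
```

jog_arm(
  rows=[
    [[0, 0, 2], [0, 0, 0], 0.6],
    [[0, 0, 6], [0, 0, 0], 0.6],
    [[0, 0, 11], [0, 0, 0], 0.6],
    [[0, 5, 13], [0, 0, 0], 0.6],
    [[0, 10, 13], [0, 0, 0], 0.6],
    [[0, 15, 13], [0, 0, 0], 0.6],
    [[0, 18, 13], [0, 0, 0], 0.6],
    [[0, 18, 13], [0, 0, 0], 0.6],
  ],
)

```text
clock: 17.45
position: [0.5088, 0.1289, 0.196]
ee_rot: [-2.148, -2.291, -0.0]
force: [-0.3, -0.9, -0.5]
width: 0.602
gripper_force: 0.0
```

```bash
python3 p.py; python3 v.py v4.png
```

```text
-0.002 before crossings mm [-139.  -74.]
-0.002 now crossings mm [-144.5  -81.5]
0 before crossings mm [-139.   -73.5]
0 now crossings mm [-144.5  -81. ]
0.002 before crossings mm [-139.  -73.]
0.002 now crossings mm [-144.  -81.]
[0.50894623 0.12672309 0.19605425] [-0.646245   -0.94372802 -0.73154206]
spindle 597 y -0.07829226962996075 0.09587803961875967 x -0.0017022139835003983 ztop [0.0686301  0.07539528]
post 113 0.08623610536071157 -0.0007475294646089158
tail min y -0.14418737523185782
```

View pics/v4.png

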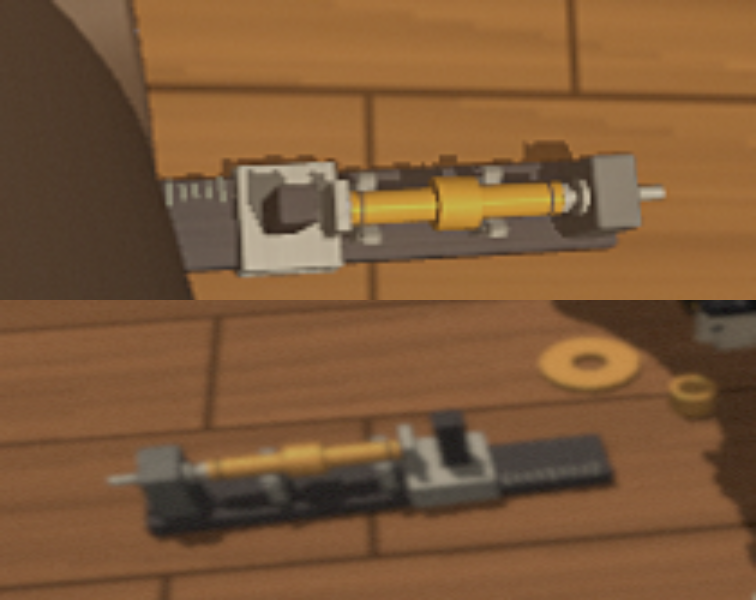

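Both views show the spindle in the grooves, touched by the jaw at (345,208) and by the anvil at (575,197), with the tail out. The push is 4–5 mm by post and tail travel, so I'm handing it in.

```bash
python3 -c "
from cell import arm
print(arm.sign_off())"
```

```text
the job is handed in; nothing more can be done
None
```

The single-knop spindle is in the gauge's V-grooves with the jaw shut on both ends and the anvil pushed in by about 5 mm (4–5.5 mm by the camera measurements); the other two spindles were left in the rest, and the job was handed in at about 18 s.

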